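Line up the first cut of the shortbread

ROBOT

A 6-joint arm with a two-finger parallel gripper is mounted at the origin on a cart in front of the work surface, level with it; the furniture and walls round the work are solid. World frame = base frame: x ahead of the robot, y to its left, z up, the work surface at z = 0. Lengths are in m, angles in rad, forces in N, time in s.
With the tool pointing down it reaches from about 0.3 to 0.775 m from the base axis. Payload 14.6 kg.
Tool frame: the origin (TCP) lies at the very end of the fingers, on their centre line; the grasp point (between the pads) lies 19 mm behind it; z points along the fingers, y is the line along which they close (so a half turn about z gives the same grasp; the last joint's range is limited). The gripper opens to 94 mm and grips with 3 to 60 N. Pads are 16 mm wide; open, the fingers measure 119 mm over their backs; the gripper's body (75 mm by 177 mm) begins 78 mm behind the grasp point.
Start: joints at [-1.411, 0.3, 1.521, -0, 1.321, -0.067], TCP at [0.124, -0.536, 0.205] pointing down, gripper open.
Joint ranges: [-3.03, 3.03], [-0.79, 2.21], [0.23, 2.52], [-1.04, 4.18], [0, 3.07], [-2.55, 2.55]. Speed limits (rad/s): [2.22, 2.22, 2.57, 3.14, 3.14, 3.14].

INTERFACE

Orientations are given as [roll, pitch, yaw] about the fixed x, y, z axes, in that order (R = Rz(yaw) Ry(pitch) Rx(roll)).
In Python, from station import ctrl, cams gives the robot as it stands. The module is installed in compiled form; this text tells all that it offers.
- The arm moves only by the tool arm_command, never from a script. Its argument "plan" is a list that holds one entry, the list of rows, each a list of 7 numbers: the shift along the tool's x, y, z in normalised numbers (1 is 0.75 m), then the turn, a rotation vector about the tool's x, y, z in shares of pi/2 rad (1.0 is pi/2 rad), then the closure, from -1 (fully open) to 1 (shut). A call has 1 to 12 rows; each row is the pose to reach, as a shift and turn from the pose commanded when the call began, along the tool's axes at that moment; what a row does not reach only later rows make up. A row lasts 1/10 s, in which the tool goes at most 50 mm and 8.59 degrees, less where a joint would pass 70% of its speed; a pose out of reach is approached as far as the arm can. A shift or turn number past 1, either way, is cut back to 1. A call with a gripper value outside its range is refused whole. The fingers move at their own pace and stop on an object; "squeeze" is the grip in N (left out, the last holds). Time passes only in rows, so rows that repeat a pose let the fingers close. It gives the time, the measured TCP pose, the force, the opening and the grip force at its end, in the units of the state.
- ctrl.get_obs(): the state, without advancing time (a new reading comes with each control period).
- cams.camera(name): name is "scene" or "top" or "wrist"; returns (picture, depth): 420x560x3 uint8, blue, green, red; 420x560 float32, m along the optical axis (not along the pixel's ray), 0 where there is no reading.
- cams.camera_info(name): a dict with "fx", "fy", "cx", "cy" (pixels), "world_to_cam" (4x4, takes a point from world to camera coordinates). Camera axes: x right, y down, z forward; pixel columns grow to the right and rows downward; lengths in m; the calibration is good to about 2 mm. A picture is of the moment at which its call begins: read the wrist's pose just before it. camera_info takes no time and is no camera call; for the wrist camera it gives the pose at the moment of the call.
- ctrl.hand_in(): hands the job in; it is judged then, once.
The state is a dict: "time_s": time; "qpos": joint angles; "joint_vel": joint speeds; "tau": joint torques, N m; "ee_pos": TCP position; "eef_rot": TCP orientation; "force": force on the tool from outside, world axes, zero at the start; "moment": the same for the moment, N m; "grip_width": finger opening in m; "grip_force": force on a finger pad.
Only numpy, scipy, OpenCV 4.12 (cv2) and the standard library are available. Lean on these libraries where they do the work, as an engineer would, in place of code of your own. Each camera call takes 0.05 s, during which the arm holds its last target. There are 200 camera calls.

TASK

Lay the portion gauge flat on the pastry board, straight edge flush against the front of the shortbread and left ends level, and let go without shoving the slab. Then carry the scraper from its stand over the row of jars, higher than the tallest and leaving all standing, and stop with its blade upright about a centimetre above the slab, straight across it, centred over its depth and in line with the gauge's right end, so that I can check the first cut. Never touch the shortbread with the blade, and finish holding the scraper still there.

Things in the scene. Friction and masses are not known exactly. Their poses are not given: they have to be found in the camera images.
- pastry_board: Thin dark wooden pastry board, 180 (x) x 240 (y) x 12 mm, on the worktop; it does not move. Origin at the centre of its underside. Carries the shortbread on its far half.
- shortbread: Hard baked shortbread slab, rigid, 70 (x, depth) x 200 (y, length) x 20 (z) mm, 0.45 kg, loose on the pastry board. Origin at the centre of its underside; +y points to its left end (seen from the robot), at y = +100 mm; its straight front face, towards the robot, is at x = -35 mm.
- gauge: Portion gauge: flat aluminium plate 50 (x) x 120 (y) x 5 mm, 0.12 kg, with a black grip rail on top to pinch, 12 (x) x 80 (y) mm, from 5 to 32 mm above the underside, centre line at x = -34 mm. Origin: middle of the straight edge, on the underside; straight edge at x = 0, plate and rail at negative x, ends at y = +60 and -60 mm. Starts flat on the worktop, left of the board.
- gauge_left (a point): Left end of the gauge's straight edge (gauge y = +60 mm), on the underside; axes as the gauge.
- gauge_right (a point): Right end of the gauge's straight edge (gauge y = -60 mm), on the underside; axes as the gauge. It marks the cutting line.
- stand: Wooden stand for the scraper, 150 (x) x 36 (y) x 66 mm, fixed, right of the row of jars. A slot along x, 118 mm long and 8 mm wide, opens at the top. Origin at the centre of its underside.
- scraper: Dough scraper, 0.16 kg: upright steel blade 110 (x) x 3 (y) mm, black handle bar on top, 124 (x) x 24 (y) mm, from 60 to 92 mm above the blade's edge. Origin: middle of the straight lower edge, z up. Starts upright in the stand, blade in the slot, handle resting on the stand's top (origin 6 mm above the worktop). Both ways round are alike.
- spice_b: Bystander in the row of four kitchen things between the stand and the board: wider glass spice jar with a wooden-looking cap, 54 mm across, 122 mm tall, loose. Origin at the centre of its underside.
- spice_d: Bystander in the row of four kitchen things between the stand and the board: glass spice jar with a black cap, 49 mm across, 108 mm tall, loose. Origin at the centre of its underside.
- salt_shaker: Bystander in the row of four kitchen things between the stand and the board: small glass salt shaker with a domed metal top, 44 mm across, 90 mm tall, loose. Origin at the centre of its underside.
- egg_timer: Bystander in the row of four kitchen things between the stand and the board: squat round egg timer, 69 mm across, 61 mm tall, loose. Origin at the centre of its underside.
There are look-alikes about, which are no part of the job. Of the things shaped like the scraper, the steel one is meant.

How it is judged:
On the way, in this order (a step that is already met when the one before it is completed fails the run):
1. the gauge lies flush against the front of the slab, left ends level, let go (x of gauge_left in the frame of shortbread between -0.039 and -0.033 m and z of gauge_left in the frame of shortbread between -0.004 and 0.004 m and x of gauge_right in the frame of shortbread between -0.039 and -0.033 m and z of gauge_right in the frame of shortbread between -0.004 and 0.004 m and y of gauge_left in the frame of shortbread between 0.092 and 0.108 m and contact force between the fingers and gauge below 0.1 N and linear speed of gauge below 0.01 m/s), for 0.2 s.
2. the scraper crosses over the row with its blade higher than the tallest jar (height (world z) of scraper above 0.122 m and world y of scraper between -0.2 and -0.1 m), for 0.04 s.
At the end, for the whole second after the job is handed in: Gauge flat, edge within 4 mm of the slab's front, left ends level within 8 mm, let go. Scraper held still, touching nothing else, upright within 0.1 rad, edge 2 to 25 mm above the slab, within 9 mm of the gauge's right end, square across within 0.1 rad, centred within 18 mm (all of step 1 and y of scraper in the frame of gauge_right between -0.009 and 0.009 m and x of scraper in the frame of shortbread between -0.018 and 0.018 m and z of scraper in the frame of shortbread between 0.022 and 0.045 m and angle between the x axis of scraper and the x axis of shortbread, either way round below 0.1 rad and angle between scraper's own z axis and vertical below 0.1 rad and contact force between scraper and shortbread below 0.05 N and contact force between scraper and gauge below 0.05 N and contact force between scraper and pastry_board below 0.05 N and contact force between the fingers and scraper above 1 N and linear speed of scraper below 0.02 m/s and linear speed of shortbread below 0.01 m/s); the arm keeps its last pose, push and grip.
It fails at once if a thing of the row is knocked over or pushed away (over 30 mm or 0.4 rad) (distance of any of spice_b, spice_d, salt_shaker, egg_timer from where it was at the start of the episode above 0.03 m or angle between any of spice_b, spice_d, salt_shaker, egg_timer's own z axis and vertical above 0.4 rad).
It fails at once if the shortbread is shoved more than 30 mm (distance of shortbread from where it was at the start of the episode above 0.03 m).
It fails at once if the scraper touches the shortbread (contact force between scraper and shortbread above 0.5 N).
It also fails if it takes over 61 s, if anything falls off the work surface, if the arm or the gripper's body presses on something with over 40 N, if the wrist force passes 120 N, or if a joint passes its speed limit or range.

## Working session

There is one attempt and no reset: what is moved stays moved. The work goes in short steps, Python scripts to look and compute and a tool call to move; the robot and the scene stay as the last step left them, time stands still between calls to the robot, and variables do not carry over. Pictures are saved under pics/ and viewed, at most 10 in all, crops included, and the job is handed in when it is done.

Besides the shell and the picture viewer there is one more tool, called as name(argument=value, ...), one argument or row to a line, values as JSON. arm_command: Moves the arm, as the interface text tells. Its arguments: {"type":"object","properties":{"plan":{"type":"array"},"squeeze":{"type":"number"}},"required":["plan"]}

```bash
mkdir -p pics
cat > h.py <<'E'
import numpy as np, cv2
from station import ctrl, cams
def cloud(name):
    im,d=cams.camera(name); i=cams.camera_info(name)
    v,u=np.mgrid[:420,:560]
    P=np.stack([(u-i['cx'])*d/i['fx'],(v-i['cy'])*d/i['fy'],d],-1)
    T=np.linalg.inv(i['world_to_cam'])
    W=P@T[:3,:3].T+T[:3,3]; W[d==0]=np.nan
    return im,W
E
python3 - <<'E'
from h import *
for n in ('top','scene'):
    im,W=cloud(n); cv2.imwrite(f'pics/{n}1.png',im); np.savez(f'{n}1.npz',im=im,W=W)
    print(n,np.linalg.inv(cams.camera_info(n)['world_to_cam']).round(3))
o=ctrl.get_obs(); print(o['ee_pos'],o['eef_rot'],o['grip_width'],o['time_s'])
E
```

```text
top [[-0.416 -0.78   0.467 -0.348]
 [-0.909  0.365 -0.2    0.268]
 [-0.015 -0.508 -0.861  1.556]
 [ 0.     0.     0.     1.   ]]
scene [[-0.848 -0.411  0.334  0.037]
 [-0.53   0.636 -0.561  0.639]
 [ 0.018 -0.653 -0.757  1.02 ]
 [ 0.     0.     0.     1.   ]]
[ 0.12363785 -0.53568178  0.20495404] [-3.14057363e+00 -7.70922394e-05  2.26859453e-01] 0.09410321353059732 0.1
```

View pics/top1.png

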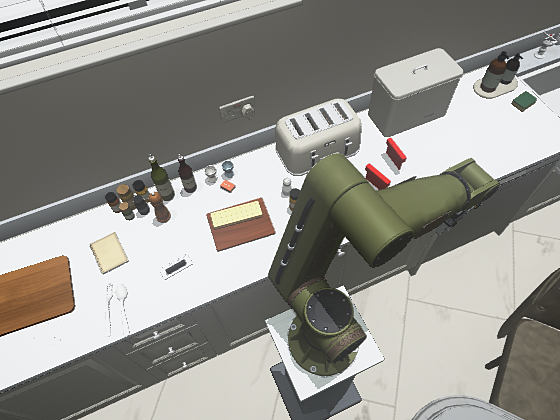

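View pics/scene1.png

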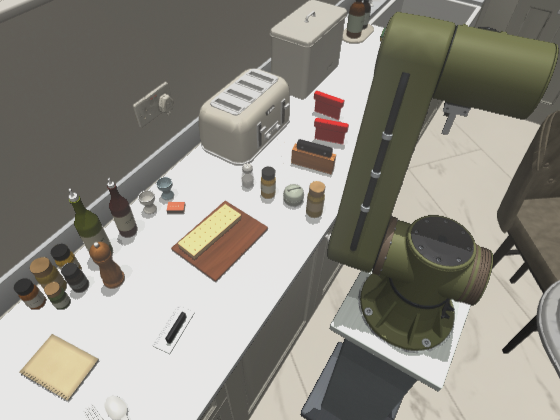

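The scene view shows everything that matters: slab about (210,230), gauge with its black rail at (175,328), stand and scraper at (313,152), and the jars from (247,175) to (316,199). The top view shows the board at (240,225) and the gauge at (176,266); the arm hides the stand. Next I measure them.

Run:
```python
from h import *
def rect(name,W,m):
    n,l,s,c=cv2.connectedComponentsWithStats(m.astype(np.uint8))
    for k in range(1,n):
        if s[k,4]<40: continue
        p=W[l==k]; r=cv2.minAreaRect((p[:,:2]*1000).astype(np.float32))
        print(name,'px',c[k].round(),s[k,4],'c',np.round(r[0],1),'sz',np.round(r[1],1),'ang',round(r[2],2),'z',np.nanpercentile(p[:,2]*1000,[5,50,95]).round(1))
for n in ('scene','top'):
    f=np.load(n+'1.npz'); im,W=f['im'],f['W']; z=W[...,2]*1000; x=W[...,0];y=W[...,1]
    h=cv2.cvtColor(im,cv2.COLOR_BGR2HSV); H,S,V=[h[...,k].astype(int) for k in range(3)]
    box=(x>.2)&(x<.85)&(abs(y)<.6)
    print(n)
    rect('slabtop',W,box&(z>26)&(z<38)&(H>15)&(H<40)&(S>40)&(V>120))
    rect('board',W,box&(z>8)&(z<16)&(S>80)&((H<15)|(H>170)))
    rect('rail',W,box&(y>.1)&(z>26)&(z<38)&(V<90))
    rect('plate',W,box&(y>.1)&(z>2.5)&(z<20)&(S<60))
    rect('jars',W,box&(y>-.35)&(y<0)&(z>45)&(z<135)&(x<.8))
    rect('handle',W,box&(y<-.15)&(z>85)&(z<105)&(V<90))
    rect('stand',W,box&(y<-.15)&(z>60)&(z<72)&(S>80))
```

```text
scene
slabtop px [209. 230.] 1239 c [589.   93.2] sz [201.9  72.3] ang 82.46 z [28.6 31.8 35.1]
board px [226. 246.] 2167 c [552.8  92.7] sz [238.8 179.2] ang 84.75 z [ 9.  11.8 14.8]
board px [115. 283.] 53 c [705.3 368.8] sz [55.7 30.4] ang 67.18 z [ 9.6 13.  15.6]
rail px [114. 279.] 44 c [700.8 371.4] sz [49.1 18.5] ang 65.26 z [26.9 32.2 37. ]
rail px [ 80. 284.] 46 c [764.2 430.2] sz [39.4 14.5] ang 77.95 z [26.6 32.9 37.2]
rail px [175. 326.] 145 c [472.7 383.7] sz [12.6 77.4] ang 8.96 z [26.9 31.3 34. ]
plate px [150. 210.] 90 c [804.  125.5] sz [38.6 42.9] ang 54.29 z [ 3.2  9.  16.9]
plate px [129. 233.] 63 c [795.1 222.8] sz [54.9 28.3] ang 68.58 z [ 3.5 12.5 19.6]
plate px [ 82. 288.] 71 c [774.2 430.1] sz [53.7 32.8] ang 72.44 z [ 2.9 11.  19.3]
plate px [ 65. 305.] 64 c [767.7 484.2] sz [23.  47.2] ang 5.65 z [ 2.9 11.7 18.8]
plate px [173. 330.] 644 c [482.2 386.5] sz [ 57.5 124.9] ang 9.48 z [ 2.9  5.2 12.9]
plate px [ 90. 370.] 42 c [578.4 569.9] sz [ 5.9 51.8] ang 6.68 z [ 2.6  4.8 11.3]
plate px [117. 403.] 188 c [466.  588.5] sz [22.9 75.4] ang 89.95 z [ 3.1  6.8 
[... 1630 characters left out ...]
.97 z [ 3.5  9.4 16.2]
plate px [177. 265.] 403 c [493.5 369.6] sz [100.5 207.6] ang 23.74 z [ 2.8  5.9 13.5]
plate px [209. 260.] 153 c [461.6 259.5] sz [102.4  95.1] ang 83.86 z [2.7 4.5 8.9]
plate px [191. 278.] 70 c [409.1 351.8] sz [31.5 81.2] ang 43.4 z [2.8 4.2 8.1]
plate px [221. 273.] 40 c [383.9 230.3] sz [31.  53.6] ang 2.1 z [2.8 4.1 8.7]
plate px [125. 289.] 111 c [474.1 576.3] sz [46.1 94.2] ang 89.36 z [ 2.6  5.2 12.7]
plate px [183. 297.] 70 c [352.4 398.1] sz [75.1 52.1] ang 32.95 z [2.7 4.3 8.5]
jars px [301. 158.] 633 c [ 697.5 -240.4] sz [212.2  91.6] ang 51.35 z [ 52.   96.1 132. ]
jars px [291. 191.] 229 c [ 569.4 -139.1] sz [ 41.9 114.5] ang 89.47 z [ 47.3  85.1 113.1]
```

```bash
cat >> h.py <<'E'
from scipy.spatial.transform import Rotation as R
def go(p,yaw,p0=None,e0=None):
    o=ctrl.get_obs(); p0=o['ee_pos'] if p0 is None else np.array(p0); e0=o['eef_rot'] if e0 is None else e0
    A=R.from_euler('xyz',e0); B=R.from_euler('xyz',[np.pi,0,yaw])
    print('shift mm',(A.inv().apply(np.array(p)-p0)*1000).round(1),'rot',(A.inv()*B).as_rotvec().round(4))
E
python3 - <<'E'
from h import *
print(np.linalg.inv(cams.camera_info('wrist')['world_to_cam']).round(3),cams.camera_info('wrist')['fx'])
go([.45,-.33,.30],.17)
go([.46,.09,.33],1.6)
go([.46,.38,.25],1.728)
E
```

```text
[[ 0.226 -0.944 -0.239  0.194]
 [-0.974 -0.219 -0.055 -0.519]
 [-0.     0.245 -0.97   0.386]
 [ 0.     0.     0.     1.   ]] 352.2937315030656
shift mm [ 364.3 -127.1  -94.9] rot [-0.001  -0.      0.0569]
shift mm [ 468.5 -534.1 -124.5] rot [-8.0000e-04 -8.0000e-04 -1.3731e+00]
shift mm [ 533.7 -816.6  -44.2] rot [-8.0000e-04 -8.0000e-04 -1.5011e+00]
```

Careful with the scale: shifts go in shares of 0.75 m and turns go in shares of pi/2 rad. That gives: 340 mm is 0.4533, 310 mm is 0.4133, 0.057 rad is 0.0363.

arm_command(
  plan=[
    [[0.0533, -0.0187, -0.0533, 0, 0, 0, -1], [0.1067, -0.0373, -0.1067, 0, 0, 0.0127, -1], [0.1733, -0.0587, -0.1267, 0, 0, 0.0255, -1], [0.2333, -0.08, -0.1267, 0, 0, 0.0363, -1], [0.2933, -0.1013, -0.1267, 0, 0, 0.0363, -1], [0.3533, -0.1227, -0.1267, 0, 0, 0.0363, -1], [0.4133, -0.144, -0.1267, 0, 0, 0.0363, -1], [0.4533, -0.1587, -0.1267, 0, 0, 0.0363, -1], [0.4533, -0.1587, -0.1267, 0, 0, 0.0363, -1], [0.4533, -0.1587, -0.1267, 0, 0, 0.0363, -1], [0.4533, -0.1587, -0.1267, 0, 0, 0.0363, -1]],
  ],
)

```text
time_s: 1.2
ee_pos: [0.4274, -0.3441, 0.3003]
eef_rot: [-3.141, 0.0, 0.169]
force: [0.7, 0.2, 0.9]
grip_width: 0.094
grip_force: 0.0
```

Run:
```python
from h import *
o=ctrl.get_obs(); print(o['time_s'],o['ee_pos'],o['eef_rot'],o['force'])
im,W=cloud('wrist'); cv2.imwrite('pics/w1.png',im); np.savez('w1.npz',im=im,W=W)
go([.46,.09,.33],1.6)
```

```text
1.2 [ 0.4274408  -0.34410067  0.30029809] [-3.14143533e+00  3.65856964e-04  1.68934652e-01] [0.69339909 0.2224217  0.85154221]
shift mm [ 105.  -422.6  -29.6] rot [-2.0000e-04  2.0000e-04 -1.4317e+00]
```

View pics/w1.png

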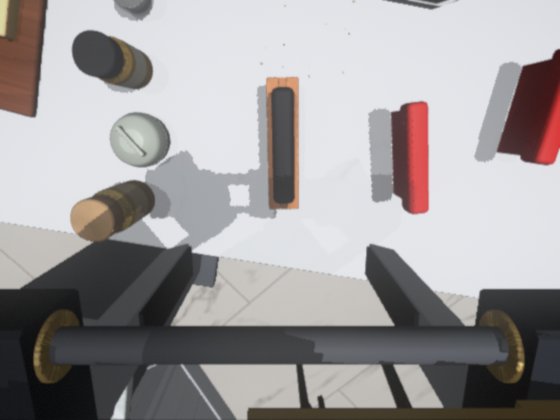

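The scraper's black handle sits in the wooden stand at (283,143), nearly aligned with the image columns. The jars are on the left at (100,55), (140,138) and (110,210), and a red look-alike is at (415,155). I'll measure the handle and move over the slab.

Scaled: -422 mm is -0.5627, 105 mm is 0.14, -1.43 rad is -0.9104.

arm_command(
  plan=[
    [[0.0133, -0.056, -0.004, 0, 0, -0.0891, -1], [0.028, -0.1133, -0.008, 0, 0, -0.1783, -1], [0.0427, -0.1707, -0.012, 0, 0, -0.2674, -1], [0.056, -0.2267, -0.016, 0, 0, -0.3565, -1], [0.0707, -0.2827, -0.02, 0, 0, -0.4456, -1], [0.0853, -0.34, -0.024, 0, 0, -0.5348, -1], [0.0987, -0.3973, -0.028, 0, 0, -0.6239, -1], [0.1133, -0.4533, -0.032, 0, 0, -0.713, -1], [0.1267, -0.5093, -0.036, 0, 0, -0.8021, -1], [0.14, -0.5627, -0.04, 0, 0, -0.8913, -1], [0.14, -0.5627, -0.04, 0, 0, -0.9104, -1], [0.14, -0.5627, -0.04, 0, 0, -0.9104, -1]],
  ],
)

```text
time_s: 2.45
ee_pos: [0.4603, 0.0897, 0.3304]
eef_rot: [-3.142, 0.0, 1.6]
force: [-0.6, -1.0, -0.6]
grip_width: 0.0938
grip_force: 0.0
```

```bash
cat >> h.py <<'E'
def cast(uv,z,i):
    T=np.linalg.inv(i['world_to_cam']); uv=np.asarray(uv,float)
    d=np.c_[(uv[:,0]-i['cx'])/i['fx'],(uv[:,1]-i['cy'])/i['fy'],np.ones(len(uv))]@T[:3,:3].T
    return (T[:3,3]+d*((z-T[2,3])/d[:,2:]))[:,:2]*1000
def blob(name,m,z,i,mn=150,k=3):
    "rectangles of mask blobs cast on plane z"
    m=cv2.morphologyEx(m.astype(np.uint8),cv2.MORPH_OPEN,np.ones((k,k)))
    for c in cv2.findContours(m,cv2.RETR_EXTERNAL,cv2.CHAIN_APPROX_NONE)[0]:
        if cv2.contourArea(c)<mn: continue
        q=cast(c[:,0],z,i).astype(np.float32); r=cv2.minAreaRect(q)
        print(name,'px',c[:,0].mean(0).round(),'c',np.round(r[0],1),'sz',np.round(r[1],1),'ang',round(r[2],2))
def hsv(im): 
    h=cv2.cvtColor(im,cv2.COLOR_BGR2HSV).astype(int); return h[...,0],h[...,1],h[...,2]
E
python3 - <<'E'
from h import *
# handle from w1: use depth cloud
f=np.load('w1.npz'); im,W=f['im'],f['W']; H,S,V=hsv(im); z=W[...,2]
def rc(n,m):
    p=W[m]; r=cv2.minAreaRect((p[:,:2]*1000).astype(np.float32)); print(n,np.round(r[0],1),np.round(r[1],1),round(r[2],2),np.percentile(p[:,2],[5,50,95]).round(4),m.sum())
u=np.mgrid[:420,:560][1]; v=np.mgrid[:420,:560][0]
reg=(u>250)&(u<320)&(v<225)
rc('handle',reg&(V<90)&(z>.085)&(z<.105)); rc('stand',reg&(S>100)&(z>.058)&(z<.072))
o=ctrl.get_obs(); print(o['time_s'],o['ee_pos'],o['eef_rot'])
i=cams.camera_info('wrist'); im,W=cloud('wrist'); cv2.imwrite('pics/w2.png',im); np.savez('w2.npz',im=im,W=W); H,S,V=hsv(im)
z=W[...,2]
m=(H>15)&(H<40)&(S>40)&(V>120)
blob('slab',m&(z>.026)&(z<.04),.032,i); rc('slabd',m&(z>.027)&(z<.037)&(v<300))
go([.46,.38,.25],1.728)
E
```

```text
handle [ 475.9 -339.9] [121.8  22.4] 10.28 [0.0967 0.0993 0.1008] 2365
stand [ 476.9 -340. ] [146.8  33.5] 10.56 [0.0663 0.0677 0.0691] 855
2.45 [0.46029642 0.08971    0.33041657] [-3.14154599e+00  2.42195039e-04  1.59975119e+00]
slabd [591.   93.9] [199.9  70.7] 82.36 [0.0304 0.0332 0.0351] 988
shift mm [290.8   7.3  80.3] rot [-1.000e-04  2.000e-04 -1.308e-01]
```

View pics/w2.png

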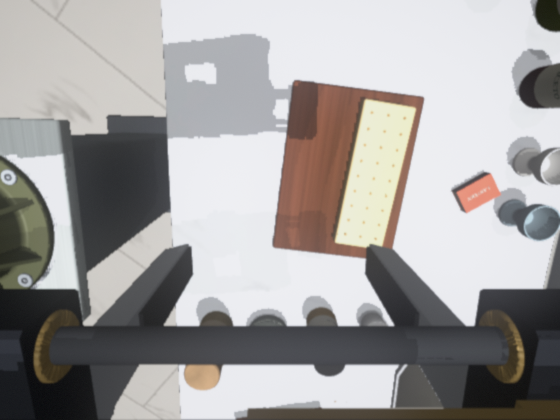

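The whole slab is visible at (375,173) on the board, with the jars at the bottom edge. On to the gauge, refining the slab measurement from this same picture.

Scaled: 230 mm is 0.3067, 192 mm is 0.256, -0.13 rad is -0.0828.

arm_command(
  plan=[
    [[0.064, 0.0013, 0.016, 0, 0, -0.0191, -1], [0.128, 0.0027, 0.0333, 0, 0, -0.0382, -1], [0.192, 0.004, 0.0533, 0, 0, -0.0573, -1], [0.256, 0.0067, 0.0733, 0, 0, -0.0764, -1], [0.3067, 0.0093, 0.0933, 0, 0, -0.0828, -1], [0.3067, 0.0093, 0.1067, 0, 0, -0.0828, -1], [0.3067, 0.0093, 0.1067, 0, 0, -0.0828, -1], [0.3067, 0.0093, 0.1067, 0, 0, -0.0828, -1]],
  ],
)

```text
time_s: 3.3
ee_pos: [0.4615, 0.3186, 0.2511]
eef_rot: [3.141, 0.0, 1.727]
force: [0.8, -0.7, 0.3]
grip_width: 0.094
grip_force: 0.0
```

Run:
```python
from h import *
f=np.load('w2.npz'); im,W=f['im'],f['W']; H,S,V=hsv(im); z=W[...,2]
v,u=np.mgrid[:420,:560]
from types import SimpleNamespace
i=cams.camera_info('wrist')
# slab via depth-cloud, looser mask
m=(H>15)&(H<40)&(S>20)&(V>120)&(u>300)&(u<430)&(v>80)&(v<260)&(z>.024)&(z<.04)
m=cv2.morphologyEx(m.astype(np.uint8),cv2.MORPH_CLOSE,np.ones((5,5)));m=cv2.morphologyEx(m,cv2.MORPH_OPEN,np.ones((5,5)))>0
p=W[m]; r=cv2.minAreaRect((p[:,:2]*1000).astype(np.float32)); print('slab',r,m.sum(),np.nanmedian(p[:,2]))
o=ctrl.get_obs(); print(o['time_s'],o['ee_pos'],o['eef_rot'])
i=cams.camera_info('wrist'); im,W=cloud('wrist'); cv2.imwrite('pics/w3.png',im); np.savez('w3.npz',im=im,W=W); H,S,V=hsv(im);z=W[...,2]
m=(V<90)&(z>.022)&(z<.042)&(v<290)
blob('rail',m,.032,i)
n,l,s,c=cv2.connectedComponentsWithStats(m.astype(np.uint8))
for k in range(1,n):
  if s[k,4]>200:
    p=W[l==k]; print('raild',cv2.minAreaRect((p[:,:2]*1000).astype(np.float32)),s[k,4],np.median(p[:,2]))
np.savez('w3i.npz',**{k:i[k] for k in i})
```

```text
slab ((561.9654541015625, 100.4098129272461), (194.8614959716797, 100.56710815429688), 74.09258270263672) 7411 0.03372302734153998
3.3 [0.46146396 0.31855573 0.25106114] [3.14111829e+00 1.71647061e-06 1.72670583e+00]
rail px [548. 236.] c [788.1 312. ] sz [17.1 37.9] ang 15.26
rail px [491. 179.] c [700.3 367.8] sz [46.3 19.7] ang 82.95
rail px [299. 131.] c [475.4 385.8] sz [11.  75.4] ang 9.62
raild ((475.5369873046875, 386.0484924316406), (10.990395545959473, 75.36597442626953), 9.573410987854004) 707 0.03389858998583706
raild ((703.5196533203125, 368.87762451171875), (49.97179412841797, 18.28591537475586), 80.14215087890625) 380 0.03397689043270513
raild ((789.8001708984375, 311.3616943359375), (7.454911231994629, 35.15953063964844), 18.396228790283203) 336 0.03200599617634406
```

View pics/w3.png

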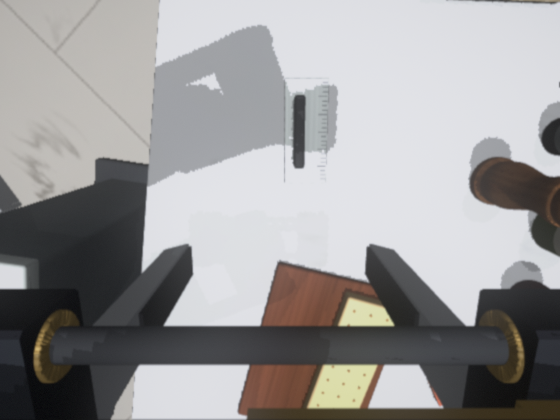

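The rail is at (299,131), with the ruled straight edge on its right (+x) side. All three views agree on roughly (474.5, 385) mm and a yaw of 9.5°. I'll grasp it now.

Scaled: 242 mm is 0.3227, 236 mm is 0.3147, -0.01 rad is -0.0064.

arm_command(
  plan=[
    [[0.0427, 0.016, 0.0467, 0, 0, -0.0064, -1], [0.0847, 0.0307, 0.1, 0, 0, -0.0064, -1], [0.0847, 0.0307, 0.16, 0, 0, -0.0064, -1], [0.0847, 0.0307, 0.22, 0, 0, -0.0064, -1], [0.0847, 0.0307, 0.2733, 0, 0, -0.0064, -1], [0.0847, 0.0307, 0.3, 0, 0, -0.0064, -1], [0.0847, 0.0307, 0.3147, 0, 0, -0.0064, -1], [0.0847, 0.0307, 0.3227, 0, 0, -0.0064, -1], [0.0847, 0.0307, 0.3227, 0, 0, -0.0064, -1], [0.0847, 0.0307, 0.3227, 0, 0, -0.0064, 0.0], [0.0847, 0.0307, 0.3227, 0, 0, -0.0064, 0.8], [0.0847, 0.0307, 0.3227, 0, 0, -0.0064, 1]],
  ],
  squeeze=15,
)

```text
time_s: 4.55
ee_pos: [0.4737, 0.3869, 0.0093]
eef_rot: [3.14, -0.001, 1.74]
force: [-0.5, -0.6, 0.1]
grip_width: 0.0738
grip_force: 0.0
```

arm_command(
  plan=[
    [[0, 0, 0, 0, 0, 0, 1], [0, 0, 0, 0, 0, 0, 1], [0, 0, 0, 0, 0, 0, 1], [0, 0, 0, 0, 0, 0, 1], [0, 0, 0, 0, 0, 0, 1]],
  ],
  squeeze=25,
)

```text
time_s: 5.05
ee_pos: [0.4733, 0.3866, 0.0084]
eef_rot: [-3.142, 0.0, 1.74]
force: [-0.2, -0.0, 0.8]
grip_width: 0.0335
grip_force: 0.0
```

Run:
```python
from h import *
o=ctrl.get_obs(); print(o['time_s'],o['ee_pos'],o['eef_rot'],o['grip_width'],o['force'])
f=np.load('w2.npz'); im,W=f['im'],f['W']; H,S,V=hsv(im); z=W[...,2]
v,u=np.mgrid[:420,:560]; reg=(u>310)&(u<430)&(v>85)&(v<258)
y=reg&(V>130)&(H>18)&(H<40)
y=cv2.morphologyEx(y.astype(np.uint8),cv2.MORPH_OPEN,np.ones((5,5)))
c=max(cv2.findContours(y,cv2.RETR_EXTERNAL,cv2.CHAIN_APPROX_NONE)[0],key=cv2.contourArea)
r=cv2.minAreaRect(c); print('px',r)
b=cv2.boxPoints(r); print(b)
# rays with wrist pose at w2: depth-cloud fit gives T
z0=np.isfinite(W[...,2])
for zz in (.032,):
    # affine-free: solve camera ray map via W = t + d*R*K^-1[u v 1] using two depth sets
    i=cams.camera_info('wrist'); Tn=np.linalg.inv(i['world_to_cam']); 
    A=R.from_euler('xyz',o['eef_rot']); rel=A.inv()*R.from_matrix(Tn[:3,:3]); rt=A.inv().apply(Tn[:3,3]-o['ee_pos'])
    B=R.from_euler('xyz',[-3.14154599,2.42e-4,1.59975119]); T=np.eye(4); T[:3,:3]=(B*rel).as_matrix(); T[:3,3]=np.array([.46029642,.08971,.33041657])+B.apply(rt)
    i2=dict(i); i2['world_to_cam']=np.linalg.inv(T)
    q=cast(c[:,0],.032,i2).astype(np.float32); print(cv2.minAreaRect(q)); print(cast(b,.032,i2).round(1))
```

```text
5.05 [0.47334112 0.38663608 0.00842087] [-3.14155851e+00  3.84041535e-05  1.73988129e+00] 0.03351535611132905 [-0.21209374 -0.02006562  0.84922968]
px ((374.0941162109375, 174.57647705078125), (52.06330871582031, 148.81430053710938), 12.528807640075684)
[[332.54117 241.56471]
 [364.82352  96.29412]
 [415.64706 107.58824]
 [383.36472 252.85883]]
((590.7010498046875, 95.13069152832031), (199.29151916503906, 69.62946319580078), 82.36288452148438)
[[541.9   1.8]
 [570.3 200.5]
 [637.8 188.5]
 [616.4 -13.2]]
```

Scaled: -70 mm is -0.0933, -50 mm is -0.0667.

arm_command(
  plan=[
    [[0, 0, 0, 0, 0, 0, 1], [0, 0, 0, 0, 0, 0, 1], [0, 0, 0, 0, 0, 0, 1], [0, 0, 0, 0, 0, 0, 1], [0, 0, -0.0067, 0, 0, 0, 1], [0, 0, -0.0267, 0, 0, 0, 1], [0, 0, -0.0667, 0, 0, 0, 1], [0, 0, -0.0933, 0, 0, 0, 1], [0, 0, -0.0933, 0, 0, 0, 1]],
  ],
  squeeze=25,
)

```text
time_s: 5.95
ee_pos: [0.4746, 0.3876, 0.0824]
eef_rot: [3.136, -0.003, 1.74]
force: [0.1, -0.3, -2.0]
grip_width: 0.012
grip_force: 25.0
```

Run:
```python
from h import *
o=ctrl.get_obs(); print(o['time_s'],o['ee_pos'],o['eef_rot'],o['grip_width'],o['force'])
i=cams.camera_info('wrist'); im,W=cloud('wrist'); cv2.imwrite('pics/w4.png',im); np.savez('w4.npz',im=im,W=W)
go([.5205,.1438,.06],1.438)
```

```text
5.95 [0.47464975 0.38760771 0.08244254] [ 3.13632396e+00 -2.62184280e-03  1.73985363e+00] 0.011966189971998949 [ 0.1395923  -0.25239864 -2.04578688]
shift mm [-247.6    5.    19.9] rot [ 0.0025 -0.0017  0.3018]
```

View pics/w4.png

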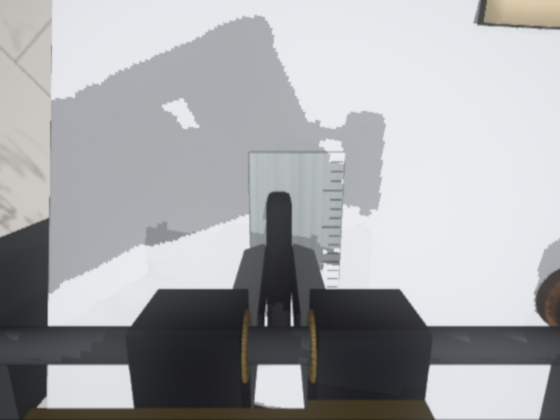

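The gauge is held square. Its left end is the edge at row 152, running from column 250 to 343, with the straight edge on the right. I'll use those corners to get its offset in the grip.

Run:
```python
from h import *
o=ctrl.get_obs(); i=cams.camera_info('wrist')
q=cast([[344,152],[249,152],[278,192]],.079,i); q2=cast([[278,192]],.106,i)
A=R.from_euler('xyz',o['eef_rot'])
for p in list(q)+list(q2):
    print(p.round(1),A.inv().apply(np.r_[p/1000-o['ee_pos'][:2],0]).round(4)*1000)
```

```text
[498.4 450.4] [58.4 34.8  0.2]
[450.6 442.2] [ 58.3 -13.7   0. ]
[468.7 424.3] [37.6  1.1  0.1]
[467.8 429.3] [42.7  1.1  0.1]
```

Scaled: -248 mm is -0.3307, -220 mm is -0.2933, 0.302 rad is 0.1923.

arm_command(
  plan=[
    [[-0.06, 0.0013, 0, 0, 0, 0.0318, 1], [-0.12, 0.0027, 0, 0, 0, 0.0637, 1], [-0.18, 0.004, 0, 0, 0, 0.1082, 1], [-0.24, 0.0053, 0, 0, 0, 0.1464, 1], [-0.2933, 0.0067, 0, 0, 0, 0.1846, 1], [-0.3307, 0.0067, 0.0133, 0, 0, 0.1923, 1], [-0.3307, 0.0067, 0.0267, 0, 0, 0.1923, 1], [-0.3307, 0.0067, 0.0267, 0, 0, 0.1923, 1], [-0.3307, 0.0067, 0.0267, 0, 0, 0.1923, 1]],
  ],
)

```text
time_s: 6.9
ee_pos: [0.5195, 0.1438, 0.058]
eef_rot: [-3.14, 0.0, 1.439]
force: [0.4, 0.7, -0.7]
grip_width: 0.0118
grip_force: 25.0
```

Run:
```python
from h import *
o=ctrl.get_obs(); print(o['time_s'],o['ee_pos'],o['eef_rot'],o['grip_width'],o['force'])
i=cams.camera_info('wrist'); im,W=cloud('wrist'); cv2.imwrite('pics/w5.png',im); np.savez('w5.npz',im=im,W=W,w2c=i['world_to_cam'])
```

```text
6.9 [0.51953179 0.14380639 0.05795558] [-3.14038456e+00  2.77230702e-04  1.43880512e+00] 0.011753274350517933 [ 0.3972139   0.732921   -0.66444944]
```

View pics/w5.png

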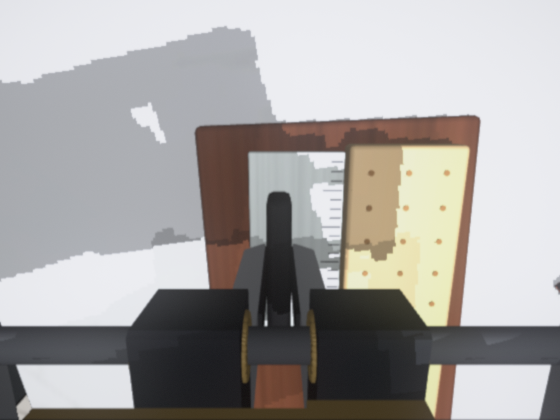

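The gauge hovers just in front of the slab. Its straight edge is near column 344 and the slab's front-left corner is at (350,147). I'll fit both lines.

Run:
```python
from h import *
f=np.load('w5.npz'); im=f['im']; i=dict(cams.camera_info('wrist')); i['world_to_cam']=f['w2c']; H,S,V=hsv(im)
o=ctrl.get_obs(); A=R.from_euler('xyz',o['eef_rot'])
def tool(q): return A.inv().apply(np.c_[q/1000-o['ee_pos'][:2],np.zeros(len(q))])[:,:2]*1000
for r in (170,200,240): print(r,[tuple(im[r,c]) for c in range(338,356,2)])
y=(H>15)&(H<40)&(S>60)&(V>80)
y[:, :330]=0; y=cv2.morphologyEx(y.astype(np.uint8),cv2.MORPH_OPEN,np.ones((3,3)))
fr=np.array([[np.argmax(y[r])-.5,r] for r in range(160,275)])
t=tool(cast(fr,.032,i)); k=np.polyfit(t[:,0],t[:,1],1); print('front y=%.4f x + %.2f'%tuple(k),np.std(t[:,1]-np.polyval(k,t[:,0])))
c=[[cc,np.argmax(y[:,cc])-.5] for cc in range(365,455,5)]
t=tool(cast(c,.032,i)); k=np.polyfit(t[:,1],t[:,0],1); print('left end x=%.4f y + %.2f'%tuple(k))
```

```text
170 [(np.uint8(174), np.uint8(171), np.uint8(168)), (np.uint8(175), np.uint8(173), np.uint8(168)), (np.uint8(167), np.uint8(166), np.uint8(161)), (np.uint8(104), np.uint8(108), np.uint8(109)), (np.uint8(70), np.uint8(81), np.uint8(90)), (np.uint8(78), np.uint8(93), np.uint8(105)), (np.uint8(103), np.uint8(130), np.uint8(149)), (np.uint8(120), np.uint8(152), np.uint8(173)), (np.uint8(132), np.uint8(166), np.uint8(190))]
200 [(np.uint8(203), np.uint8(196), np.uint8(194)), (np.uint8(208), np.uint8(201), np.uint8(199)), (np.uint8(205), np.uint8(203), np.uint8(199)), (np.uint8(80), np.uint8(90), np.uint8(97)), (np.uint8(75), np.uint8(88), np.uint8(98)), (np.uint8(99), np.uint8(123), np.uint8(139)), (np.uint8(115), np.uint8(146), np.uint8(167)), (np.uint8(131), np.uint8(164), np.uint8(187)), (np.uint8(133), np.uint8(167), np.uint8(191))]
240 [(np.uint8(192), np.uint8(191), np.uint8(187)), (np.uint8(157), np.uint8(158), np.uint8(154)), (np.uint8(73), np.uint8(84), np.uint8(92)), (np.uint8(72), np.uint8(85), np.uint8(95)), (np.uint8(95), np.uint8(119), np.uint8(135)), (np.uint8(115), np.uint8(146), np.uint8(166)), (np.uint8(129), np.uint8(163), np.uint8(186)), (np.uint8(131), np.uint8(166), np.uint8(190)), (np.uint8(130), np.uint8(165), np.uint8(189))]
front y=0.0134 x + 40.97 0.3396393361661225
left end x=0.0056 y + 61.08
```

Scaled: 37 mm is 0.0493, 4.5 mm is 0.006.

arm_command(
  plan=[
    [[0.004, 0.006, 0.0133, 0, 0, 0, 1], [0.004, 0.006, 0.0267, 0, 0, 0, 1], [0.004, 0.006, 0.0373, 0, 0, 0, 1], [0.004, 0.006, 0.0453, 0, 0, 0, 1], [0.004, 0.006, 0.048, 0, 0, 0, 1], [0.004, 0.006, 0.0493, 0, 0, 0, 1], [0.004, 0.006, 0.0493, 0, 0, 0, 1], [0.004, 0.006, 0.0493, 0, 0, 0, 1]],
  ],
)

```text
time_s: 7.75
ee_pos: [0.525, 0.1454, 0.0218]
eef_rot: [3.141, -0.0, 1.438]
force: [0.1, 0.9, -0.5]
grip_width: 0.0116
grip_force: 25.0
```

```bash
cat > gap.py <<'E'
from h import *
import sys
o=ctrl.get_obs(); print(o['time_s'],o['ee_pos'],o['eef_rot'],o['force'])
A=R.from_euler('xyz',o['eef_rot'])
i=cams.camera_info('wrist'); im,W=cloud('wrist'); cv2.imwrite(f'pics/{sys.argv[1]}.png',im); H,S,V=hsv(im)
def tool(q): return A.inv().apply(np.c_[q/1000-o['ee_pos'][:2],np.zeros(len(q))])[:,:2]*1000
y=(H>15)&(H<40)&(S>60)&(V>80); y[:,:330]=0; y=cv2.morphologyEx(y.astype(np.uint8),cv2.MORPH_OPEN,np.ones((3,3)))
rows=range(175,275,5)
fr=np.array([[np.argmax(y[r])-.5,r] for r in rows]); b=tool(cast(fr,.032,i))
# plate edge: last light grey pixel left of the slab
ed=np.array([[max([c for c in range(330,int(f[0])) if S[int(f[1]),c]<25 and V[int(f[1]),c]>110] or [np.nan])+.5,f[1]] for f in fr]); a=tool(cast(ed,o['ee_pos'][2]-.0084+.005,i))
print('gap',(b[:,1]-a[:,1]).round(1)); print('front',np.nanmedian(b[:,1]),'edge',np.nanmedian(a[:,1]))
c=[[cc,np.argmax(y[:,cc])-.5] for cc in range(365,455,5)]; print('slab end',np.median(tool(cast(c,.032,i))[:,0]))
E
python3 gap.py w6
```

```text
7.75 [0.52504481 0.14540489 0.02177888] [ 3.14107568e+00 -2.20397432e-04  1.43775664e+00] [ 0.07032559  0.88190726 -0.54824174]
gap [ 0.9  0.9  0.9  0.9  0.4  0.4  0.9  0.9  0.4  0.4 -0.1  0.5 -0.   1.
  0.5  1.1 -1.5 -1.  -0.4 -1.5]
front 36.115190877290125 edge 35.521248925376504
slab end 59.8456421884449
```

Scaled: 1.5 mm is 0.002, 1 mm is 0.0013.

arm_command(
  plan=[
    [[0, 0, 0.0013, 0, 0, 0, 1], [0, 0, 0.002, 0, 0, 0, 1], [0, 0, 0.002, 0, 0, 0, 1], [0, 0, 0.002, 0, 0, 0, 0.6], [0, 0, 0.002, 0, 0, 0, 0.45], [0, 0, 0.002, 0, 0, 0, 0.45], [0, 0, 0.002, 0, 0, 0, 0.45], [0, 0, 0.002, 0, 0, 0, 0.45]],
  ],
)

```text
time_s: 8.6
ee_pos: [0.5249, 0.1454, 0.0199]
eef_rot: [-3.142, 0.0, 1.438]
force: [0.4, 0.8, -0.1]
grip_width: 0.026
grip_force: 0.0
```

Scaled: -230 mm is -0.3067, -200 mm is -0.2667.

arm_command(
  plan=[
    [[0, 0, -0.0133, 0, 0, 0, 0.45], [0, 0, -0.04, 0, 0, 0, 0.45], [-0.0267, 0, -0.0933, 0, 0, 0, 0.45], [-0.08, 0, -0.1467, 0, 0, 0, 0.45], [-0.08, 0, -0.2, 0, 0, 0, -1], [-0.08, 0, -0.2667, 0, 0, 0, -1], [-0.08, 0, -0.3067, 0, 0, 0, -1], [-0.08, 0, -0.3067, 0, 0, 0, -1], [-0.08, 0, -0.3067, 0, 0, 0, -1]],
  ],
)

```text
time_s: 9.5
ee_pos: [0.5168, 0.0859, 0.2504]
eef_rot: [3.141, -0.0, 1.438]
force: [-0.8, -0.1, -1.2]
grip_width: 0.0626
grip_force: 0.0
```

Run:
```python
from h import *
o=ctrl.get_obs(); print(o['time_s'],o['ee_pos'],o['eef_rot'],o['grip_width'])
i=cams.camera_info('wrist'); im,W=cloud('wrist'); np.savez('w7.npz',im=im,W=W,w2c=i['world_to_cam'])
cv2.imwrite('pics/w7.png',cv2.resize(im[:260,150:450],None,fx=2.6,fy=2.3,interpolation=cv2.INTER_NEAREST))
```

```text
9.5 [0.51678228 0.08587492 0.25036165] [ 3.14068903e+00 -1.88838182e-04  1.43778534e+00] 0.06259648435978193
```

View pics/w7.png

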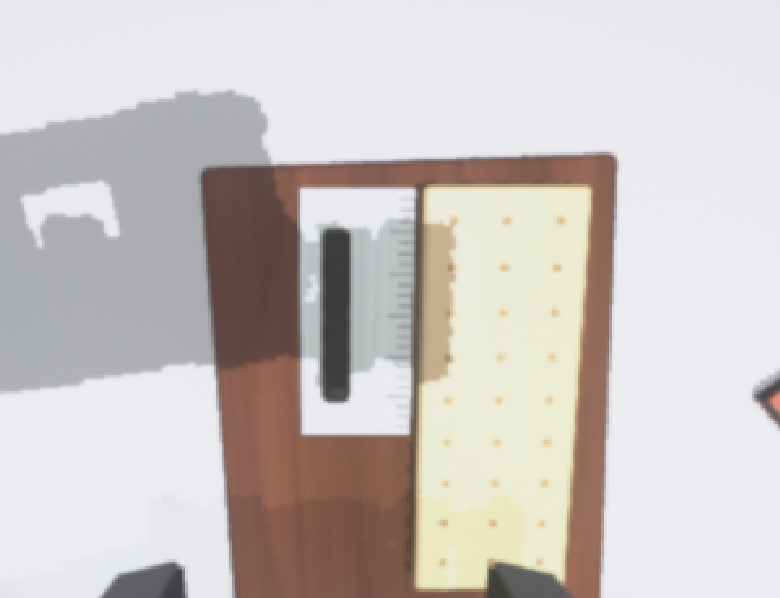

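The gauge lies flat in front of the slab with left ends level; the only gap is a thin uniform dark line near crop column 415. I'll check it numerically.

Run:
```python
from h import *
f=np.load('w7.npz'); im=f['im']; i=dict(cams.camera_info('wrist')); i['world_to_cam']=f['w2c']; H,S,V=hsv(im)
o=ctrl.get_obs(); A=R.from_euler('xyz',o['eef_rot'])
def tool(q): return A.inv().apply(np.c_[q/1000-o['ee_pos'][:2],np.zeros(len(q))])[:,:2]*1000
g=im.astype(int); b=g[...,0]; rr=g[...,2]
F=[];E=[];Rl=[]
for r in range(85,185,3):
    s=b[r,300:330]; # plate bright -> dark gap -> slab
    k=np.argmin(rr[r,305:318])+305
    e=[c for c in range(k-5,k) if V[r,c]>(V[r,k-5]+V[r,k])/2]; q=[c for c in range(k,k+6) if V[r,c]>(V[r,k+5]+V[r,k])/2]
    if e and q: E.append([e[-1]+.5,r]); F.append([q[0]-.5,r])
a=tool(cast(E,.017,i)); c=tool(cast(F,.032,i))
print('edge',np.polyfit(a[:,0],a[:,1],1).round(4),'front',np.polyfit(c[:,0],c[:,1],1).round(4),'gap',np.median(c[:,1]-a[:,1]).round(2), np.std(c[:,1]-a[:,1]).round(2))
print('x range',a[:,0].min(),a[:,0].max())
m=(V<70)&(np.mgrid[:420,:560][1]<290)&(np.mgrid[:420,:560][1]>268)&(np.mgrid[:420,:560][0]<180)&(np.mgrid[:420,:560][0]>92)
cc=cv2.findContours(m.astype(np.uint8),0,1)[0]; cc=max(cc,key=cv2.contourArea)
print('rail',cv2.minAreaRect(tool(cast(cc[:,0],.044,i)).astype(np.float32)), cv2.minAreaRect(cast(cc[:,0],.044,i).astype(np.float32)))
print('ends: plate',np.median(tool(cast([[cx,80.5] for cx in (275,)],.017,i))[:,0]))
for cx in (275,300): print([int(V[r,cx]) for r in range(75,88)],[int(V[r,cx]) for r in range(184,194)])
for cx in (330,350): print([int(b[r,cx]) for r in range(75,88)])
```

```text
edge [-2.00000e-03  3.56784e+01] front [-0.     38.4049] gap 3.1 0.5
x range 4.227034774056701 115.16782377102778
rail ((61.421051025390625, 2.2572081089019775), (70.14872741699219, 8.616495132446289), 0.07596155256032944) ((526.8499755859375, 146.46182250976562), (70.14872741699219, 8.616556167602539), 82.30646514892578)
ends: plate 119.81571905970665
[141, 140, 140, 140, 140, 150, 189, 229, 238, 239, 238, 239, 239] [239, 239, 239, 235, 207, 152, 137, 139, 140, 140]
[136, 135, 135, 134, 134, 143, 182, 227, 238, 239, 239, 239, 239] [239, 239, 239, 235, 208, 152, 136, 138, 139, 138]
[87, 85, 85, 81, 86, 124, 170, 201, 215, 217, 218, 218, 218]
[80, 81, 80, 80, 89, 123, 170, 199, 212, 213, 214, 213, 214]
```

The gap reads 2–3 mm, inside tolerance but not really flush. There's plenty of time, so I'll regrasp and ease it in by about 1.8 mm.

Scaled: 229.5 mm is 0.306, 226 mm is 0.3013.

arm_command(
  plan=[
    [[0.04, 0, 0.0533, 0, 0, 0, 0.4], [0.08, 0, 0.1067, 0, 0, 0, 0.4], [0.08, 0, 0.1667, 0, 0, 0, 0.4], [0.08, 0, 0.22, 0, 0, 0, 0.4], [0.08, 0, 0.2533, 0, 0, 0, 0.4], [0.08, 0, 0.2733, 0, 0, 0, 0.4], [0.08, 0, 0.2907, 0, 0, 0, 0.4], [0.08, 0, 0.3013, 0, 0, 0, 0.4], [0.08, 0, 0.306, 0, 0, 0, 0.6], [0.08, 0, 0.306, 0, 0, 0, 1], [0.08, 0, 0.306, 0, 0, 0, 1], [0.08, 0, 0.306, 0, 0, 0, 1]],
  ],
  squeeze=15,
)

```text
time_s: 10.75
ee_pos: [0.5251, 0.1454, 0.021]
eef_rot: [3.141, -0.0, 1.438]
force: [0.0, -0.2, -1.9]
grip_width: 0.0122
grip_force: 15.0
```

Scaled: 1.8 mm is 0.0024, 1.5 mm is 0.002.

arm_command(
  plan=[
    [[0, 0, 0, 0, 0, 0, 1], [0, 0.0005, 0, 0, 0, 0, 1], [0, 0.0011, 0, 0, 0, 0, 1], [0, 0.0016, 0, 0, 0, 0, 1], [0, 0.002, 0, 0, 0, 0, 1], [0, 0.0024, 0, 0, 0, 0, 1], [0, 0.0024, 0, 0, 0, 0, 1], [0, 0.0024, 0, 0, 0, 0, 1]],
  ],
)

```text
time_s: 11.55
ee_pos: [0.5266, 0.1452, 0.0207]
eef_rot: [-3.141, -0.0, 1.438]
force: [-3.5, 0.6, 5.9]
grip_width: 0.012
grip_force: 15.0
```

```bash
python3 gap.py w8
```

```text
11.55 [0.52658445 0.14522466 0.02074564] [-3.14142756e+00 -8.73844708e-05  1.43786956e+00] [-3.46279503  0.61369717  5.90571528]
gap [-0.3 -0.3 -0.8 -0.3 -0.3 -0.8 -0.8 -0.8 -1.3 -0.7 -0.2 -0.7 -0.7 -0.7
 -1.2 -0.7 -0.7 -1.7 -1.7 -1.7]
front 34.649604840600524 edge 35.298681826065966
slab end 59.948551913042266
```

The slab's front is now at 34.6 in the tool frame and the gauge edge at 34.8, so it is flush. Release and lift.

Scaled: -230 mm is -0.3067, -200 mm is -0.2667.

arm_command(
  plan=[
    [[0, 0, 0, 0, 0, 0, 0.6], [0, 0, 0, 0, 0, 0, 0.45], [0, 0, 0, 0, 0, 0, 0.45], [0, 0, 0, 0, 0, 0, 0.45], [0, 0, -0.0133, 0, 0, 0, 0.45], [0, 0, -0.04, 0, 0, 0, 0.45], [-0.0267, 0, -0.0933, 0, 0, 0, 0.45], [-0.08, 0, -0.1467, 0, 0, 0, 0.45], [-0.08, 0, -0.2, 0, 0, 0, -1], [-0.08, 0, -0.2667, 0, 0, 0, -1], [-0.08, 0, -0.3067, 0, 0, 0, -1], [-0.08, 0, -0.3067, 0, 0, 0, -1]],
  ],
)

```text
time_s: 12.8
ee_pos: [0.5199, 0.0857, 0.2557]
eef_rot: [3.134, -0.002, 1.438]
force: [-0.2, -0.4, 0.5]
grip_width: 0.0546
grip_force: 0.0
```

Run:
```python
from h import *
o=ctrl.get_obs(); print(o['time_s'],o['ee_pos'],o['eef_rot'],o['grip_width'])
i=cams.camera_info('wrist'); im,W=cloud('wrist'); np.savez('w9.npz',im=im,W=W,w2c=i['world_to_cam']); H,S,V=hsv(im)
A=R.from_euler('xyz',o['eef_rot'])
def tool(q): return A.inv().apply(np.c_[q/1000-o['ee_pos'][:2],np.zeros(len(q))])[:,:2]*1000
v,u=np.mgrid[:420,:560]
y=(H>15)&(H<40)&(V>120)&(S>20)&(u>305)&(u<385)&(v>75)&(v<262); y=cv2.morphologyEx(y.astype(np.uint8),cv2.MORPH_OPEN,np.ones((5,5)))
c=max(cv2.findContours(y,0,1)[0],key=cv2.contourArea); print('slab world',cv2.minAreaRect(cast(c[:,0],.032,i).astype(np.float32)),'tool',cv2.minAreaRect(tool(cast(c[:,0],.032,i)).astype(np.float32)))
m=(V<70)&(u<292)&(u>265)&(v<182)&(v>90)
c=max(cv2.findContours(m.astype(np.uint8),0,1)[0],key=cv2.contourArea)
print('rail tool',cv2.minAreaRect(tool(cast(c[:,0],.044,i)).astype(np.float32)),'world',cv2.minAreaRect(cast(c[:,0],.044,i).astype(np.float32)))
go([.45,-.33,.25],.183)
```

```text
12.8 [0.51987855 0.0856776  0.25572766] [ 3.13372252e+00 -1.86092816e-03  1.43756985e+00] 0.05464577974266084
slab world ((591.618408203125, 95.52835083007812), (198.888916015625, 68.7378921508789), 82.44853210449219) tool ((19.29265594482422, 69.79315185546875), (68.73577880859375, 198.88812255859375), 89.91727447509766)
rail tool ((61.63507080078125, 0.24788284301757812), (69.02192687988281, 8.845283508300781), 0.1878807246685028) world ((528.3123168945312, 146.73355102539062), (69.02212524414062, 8.845576286315918), 82.17803955078125)
shift mm [-421.2  -13.4    2.3] rot [ 0.0029 -0.0033  1.2548]
```

The gauge is flush: edge at 34.3, slab front about 35, and ends within about 2.5 mm. Now the scraper.

Scaled: -421 mm is -0.5613, -380 mm is -0.5067, 1.255 rad is 0.799.

arm_command(
  plan=[
    [[-0.056, -0.0013, 0, 0, 0, 0.0764, -1], [-0.112, -0.0027, 0, 0, 0, 0.1592, -1], [-0.168, -0.004, 0, 0, 0, 0.2355, -1], [-0.224, -0.0053, 0, 0, 0, 0.3183, -1], [-0.2813, -0.0067, 0, 0, 0, 0.3947, -1], [-0.3373, -0.008, 0, 0, 0, 0.4775, -1], [-0.3933, -0.0093, 0, 0, 0, 0.5539, -1], [-0.4493, -0.0107, 0, 0, 0, 0.6366, -1], [-0.5067, -0.0133, 0, 0, 0, 0.713, -1], [-0.5613, -0.0173, 0.0027, 0.0019, -0.0019, 0.7958, -1], [-0.5613, -0.0173, 0.0027, 0.0019, -0.0019, 0.799, -1], [-0.5613, -0.0173, 0.0027, 0.0019, -0.0019, 0.799, -1]],
  ],
)

```text
time_s: 14.05
ee_pos: [0.4494, -0.3299, 0.2471]
eef_rot: [-3.139, 0.005, 0.182]
force: [0.3, 0.8, 0.1]
grip_width: 0.0938
grip_force: 0.0
```

Run:
```python
from h import *
o=ctrl.get_obs(); print(o['time_s'],o['ee_pos'],o['eef_rot'],o['grip_width'])
i=cams.camera_info('wrist'); im,W=cloud('wrist'); cv2.imwrite('pics/w10.png',im); np.savez('w10.npz',im=im,W=W,w2c=i['world_to_cam']); H,S,V=hsv(im)
v,u=np.mgrid[:420,:560]; z=W[...,2]; 
m=(V<90)&(z>.085)&(z<.11)&(v<290)&(W[...,0]>.38)&(W[...,1]<-.28)&(W[...,1]>-.4); blob('handle',m,.098,i)
s=(S>90)&(z>.055)&(z<.075)&(W[...,0]>.38)&(W[...,1]<-.28)&(W[...,1]>-.4)|m; blob('stand',s,.066,i)
p=W[m]; print(cv2.minAreaRect((p[:,:2]*1000).astype(np.float32)),np.median(p[:,2]))
go([.475,-.34,.069],.1815)
```

```text
14.05 [ 0.44942446 -0.32992217  0.24709134] [-3.1389809   0.0053416   0.18242205] 0.09379695911985604
handle px [295. 173.] c [ 477.  -339.4] sz [120.6  22.3] ang 10.7
stand px [299. 170.] c [ 476.7 -339.7] sz [147.8  34.4] ang 10.52
((477.482177734375, -338.8540344238281), (120.81920623779297, 22.440645217895508), 10.786040306091309) 0.09960888433807646
shift mm [ 23.6  15.6 178.4] rot [-0.002   0.0048  0.0026]
```

Scaled: 178 mm is 0.2373, 14.5 mm is 0.0193, -0.002 rad is -0.0013.

arm_command(
  plan=[
    [[0.016, 0.0093, 0.0533, -0.0013, 0.0032, 0, -1], [0.032, 0.0193, 0.1133, -0.0013, 0.0032, 0, -1], [0.032, 0.0193, 0.1667, -0.0013, 0.0032, 0, -1], [0.032, 0.0193, 0.2, -0.0013, 0.0032, 0, -1], [0.032, 0.0193, 0.2227, -0.0013, 0.0032, 0, -1], [0.032, 0.0193, 0.2347, -0.0013, 0.0032, 0, -1], [0.032, 0.0193, 0.2373, -0.0013, 0.0032, 0, -0.5], [0.032, 0.0193, 0.2373, -0.0013, 0.0032, 0, 0], [0.032, 0.0193, 0.2373, -0.0013, 0.0032, 0, 0.6], [0.032, 0.0193, 0.2373, -0.0013, 0.0032, 0, 1], [0.032, 0.0193, 0.2373, -0.0013, 0.0032, 0, 1], [0.032, 0.0193, 0.2373, -0.0013, 0.0032, 0, 1]],
  ],
  squeeze=20,
)

```text
time_s: 15.3
ee_pos: [0.4756, -0.3399, 0.0706]
eef_rot: [3.14, -0.001, 0.183]
force: [-0.7, 0.2, 0.4]
grip_width: 0.0491
grip_force: 0.0
```

arm_command(
  plan=[
    [[0, 0, 0, 0, 0, 0, 1], [0, 0, 0, 0, 0, 0, 1], [0, 0, 0, 0, 0, 0, 1], [0, 0, 0, 0, 0, 0, 1], [0, 0, 0, 0, 0, 0, 1]],
  ],
  squeeze=40,
)

```text
time_s: 15.8
ee_pos: [0.4755, -0.3399, 0.0703]
eef_rot: [3.14, -0.001, 0.183]
force: [-0.3, -0.6, 0.5]
grip_width: 0.0237
grip_force: 40.0
```

Scaled: -195 mm is -0.26, -175 mm is -0.2333.

arm_command(
  plan=[
    [[0, 0, -0.0067, 0, 0, 0, 1], [0, 0, -0.02, 0, 0, 0, 1], [0, 0, -0.04, 0, 0, 0, 1], [0, 0, -0.0667, 0, 0, 0, 1], [0, 0, -0.1, 0, 0, 0, 1], [0, 0, -0.14, 0, 0, 0, 1], [0, 0, -0.1867, 0, 0, 0, 1], [0, 0, -0.2333, 0, 0, 0, 1], [0, 0, -0.26, 0, 0, 0, 1], [0, 0, -0.26, 0, 0, 0, 1], [0, 0, -0.26, 0, 0, 0, 1]],
  ],
)

```text
time_s: 16.9
ee_pos: [0.4751, -0.3394, 0.2651]
eef_rot: [3.14, -0.001, 0.183]
force: [-0.1, 0.8, -2.2]
grip_width: 0.0237
grip_force: 40.0
```

Run:
```python
from h import *
o=ctrl.get_obs(); print(o['time_s'],o['ee_pos'],o['eef_rot'],o['grip_width'])
i=cams.camera_info('wrist'); im,W=cloud('wrist'); cv2.imwrite('pics/w11.png',im)
ps=np.load('w9.npz'); 
# cutting line: gauge right end: slab frame y = -20 (+2.5 if gauge is left), slab centre (590.5,94.5)
psi=-.1325; c=np.array([.5905,.0945]); Rm=np.array([[np.cos(psi),-np.sin(psi)],[np.sin(psi),np.cos(psi)]])
t=c+Rm@np.array([0,-.0185]); print(t)
go([t[0],t[1],.265],psi)
```

```text
16.9 [ 0.47505465 -0.33940548  0.26513658] [ 3.14028172e+00 -1.08865747e-03  1.82795655e-01] 0.02374310622608849
[0.58805592 0.07616216]
shift mm [ 186.8 -387.9   -0.8] rot [ 1.000e-04 -0.000e+00  3.153e-01]
```

View pics/w11.png

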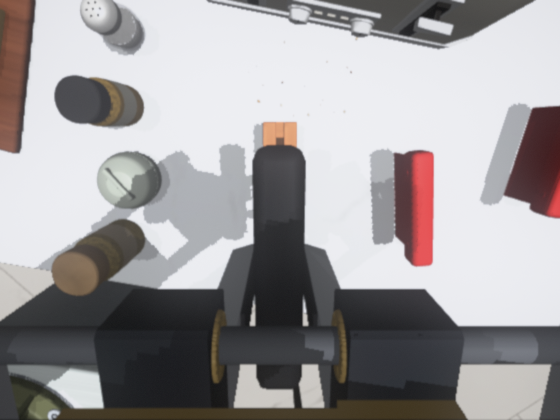

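The scraper is held and clear of the stand, with the jars on the left undisturbed. I'll cross over the row with the blade about 0.2 m up.

Scaled: -388 mm is -0.5173, -362 mm is -0.4827, 0.315 rad is 0.2005.

arm_command(
  plan=[
    [[0.02, -0.0427, 0, 0, 0, 0.0127, 1], [0.0467, -0.096, 0, 0, 0, 0.0318, 1], [0.0733, -0.1533, 0, 0, 0, 0.0573, 1], [0.1, -0.2093, 0, 0, 0, 0.0828, 1], [0.128, -0.2667, 0, 0, 0, 0.1082, 1], [0.156, -0.324, 0, 0, 0, 0.1337, 1], [0.184, -0.3813, 0, 0, 0, 0.1592, 1], [0.2093, -0.436, 0, 0, 0, 0.1783, 1], [0.232, -0.4827, 0, 0, 0, 0.1974, 1], [0.2493, -0.5173, 0, 0, 0, 0.2005, 1], [0.2493, -0.5173, 0, 0, 0, 0.2005, 1], [0.2493, -0.5173, 0, 0, 0, 0.2005, 1]],
  ],
)

```text
time_s: 18.15
ee_pos: [0.5882, 0.0763, 0.2635]
eef_rot: [3.14, 0.001, -0.131]
force: [0.7, 0.3, -2.8]
grip_width: 0.0239
grip_force: 40.0
```

Run:
```python
from h import *
o=ctrl.get_obs(); print(o['time_s'],o['ee_pos'],o['eef_rot'],o['grip_width'],o['qpos'].round(2))
go([.588,.0762,.125],-.1325)
```

```text
18.15 [0.58819379 0.07625384 0.2634902 ] [ 3.13999081e+00  9.89506767e-04 -1.31033338e-01] 0.023866612399906673 [ 0.07  0.36  1.3  -0.    1.48  1.77]
shift mm [-0.000e+00 -1.000e-01  1.385e+02] rot [0.0016 0.001  0.0015]
```

Positioned. I'll lower to about 30 mm above the slab, then check with the scene camera.

Scaled: 138 mm is 0.184, 132 mm is 0.176.

arm_command(
  plan=[
    [[0, 0, 0.04, 0, 0, 0, 1], [0, 0, 0.0867, 0, 0, 0, 1], [0, 0, 0.1267, 0, 0, 0, 1], [0, 0, 0.1573, 0, 0, 0, 1], [0, 0, 0.176, 0, 0, 0, 1], [0, 0, 0.184, 0, 0, 0, 1], [0, 0, 0.184, 0, 0, 0, 1], [0, 0, 0.184, 0, 0, 0, 1]],
  ],
)

```text
time_s: 18.95
ee_pos: [0.5893, 0.0756, 0.1282]
eef_rot: [3.141, -0.003, -0.132]
force: [0.1, 0.0, -1.3]
grip_width: 0.0239
grip_force: 40.0
```

Run:
```python
from h import *
o=ctrl.get_obs(); print(o['time_s'],o['ee_pos'],o['eef_rot'],o['grip_width'],o['force'])
im,W=cloud('scene'); np.savez('s2.npz',im=im,W=W)
cv2.imwrite('pics/s2.png',cv2.resize(im[150:300,130:340],None,fx=3.8,fy=3.8,interpolation=cv2.INTER_CUBIC))
```

```text
18.95 [0.58928513 0.07560938 0.12815436] [ 3.14095147e+00 -3.03280789e-03 -1.32456984e-01] 0.023898654613162366 [ 0.08423681  0.00708251 -1.26266988]
```

View pics/s2.png

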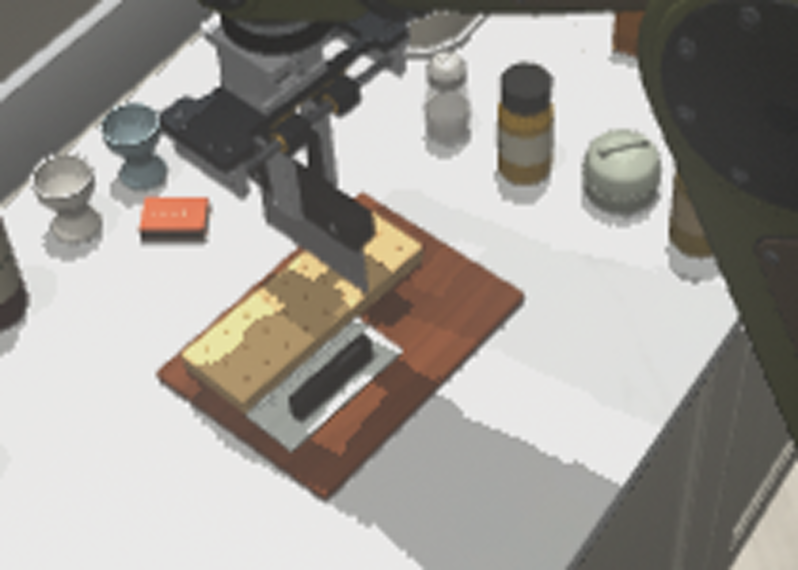

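The blade is upright across the slab, with its near lower corner at crop (366,292). The gauge is flush, its right corners at about (361,320) and (402,350), and the jars are standing. I'll cross-check these points.

Run:
```python
from h import *
i=cams.camera_info('scene'); px=lambda c:[130+c[0]/3.8-.4,150+c[1]/3.8-.4]
psi=-.1325; Rm=np.array([[np.cos(psi),-np.sin(psi)],[np.sin(psi),np.cos(psi)]]); c=np.array([590.5,94.5])
for n,q,z in (('blade corner',(366,292),.0639),('gauge back right',(402,350),.017),('gauge front right',(361,320),.017),('gauge back left',(292,450),.017),('slab front left top',(247,406),.032),('slab front right top',(421,245),.032),('slab back left',(182,355),.032)):
    w=cast([px(q)],z,i)[0]; print(n,w.round(1),'slab frame',(Rm.T@(w-c)).round(1))
o=ctrl.get_obs(); print(Rm.T@(o['ee_pos'][:2]*1000-c))
go([.588,.0762,.1085],-.1325)
```

```text
blade corner [535.3  80.8] slab frame [-52.9 -20.9]
gauge back right [502.2  84.3] slab frame [-86.2 -21.8]
gauge front right [546.4  78.1] slab frame [-41.5 -22. ]
gauge back left [517.7 202.3] slab frame [-86.4  97.2]
slab front left top [562.5 196.7] slab frame [-41.2  97.6]
slab front right top [543.2  -0.8] slab frame [ -34.3 -100.7]
slab back left [633.8 187.2] slab frame [30.6 97.6]
[  1.30237461 -18.8025061 ]
shift mm [-1.4 -0.3 19.7] rot [ 0.0006 -0.0032  0.0001]
```

The blade and the gauge's right end agree within about 1 mm, and the left ends are level. Final lowering.

Scaled: 20 mm is 0.0267, 17 mm is 0.0227.

arm_command(
  plan=[
    [[0, 0.0007, 0.008, 0, 0, 0, 1], [-0.0013, 0.0007, 0.016, 0, 0, 0, 1], [-0.0013, 0.0007, 0.0227, 0, 0, 0, 1], [-0.0013, 0.0007, 0.0267, 0, 0, 0, 1], [-0.0013, 0.0007, 0.0267, 0, 0, 0, 1], [-0.0013, 0.0007, 0.0267, 0, 0, 0, 1], [-0.0013, 0.0007, 0.0267, 0, 0, 0, 1], [-0.0013, 0.0007, 0.0267, 0, 0, 0, 1], [-0.0013, 0.0007, 0.0267, 0, 0, 0, 1], [-0.0013, 0.0007, 0.0267, 0, 0, 0, 1]],
  ],
)

```text
time_s: 20.0
ee_pos: [0.5878, 0.0754, 0.1071]
eef_rot: [3.141, -0.002, -0.132]
force: [-0.3, 0.3, -1.8]
grip_width: 0.024
grip_force: 40.0
```

Run:
```python
from h import *
o=ctrl.get_obs(); print(o['time_s'],o['ee_pos'],o['eef_rot'],o['grip_force'],o['force'],abs(o['joint_vel']).max())
i=cams.camera_info('scene'); im,W=cloud('scene'); f=np.load('s2.npz')['im']
cv2.imwrite('pics/s3.png',im)
# blade: bottom edge height - grey steel points over the slab's near end
H,S,V=hsv(im); m=(S<40)&(V>50)&(V<200)
p=W[m&(abs(W[...,0]-.57)<.06)&(abs(W[...,1]-.078)<.015)&(W[...,2]>.02)&(W[...,2]<.105)]
print(len(p),np.percentile(p[:,2],[0,2,5,50,95]).round(4))
```

```text
20.0 [0.58779003 0.07540974 0.10711764] [ 3.14065196e+00 -1.57574925e-03 -1.32150411e-01] 39.99936282634735 [-0.27890913  0.26811341 -1.84629558] 0.0017241443391720526
178 [0.0214 0.0457 0.047  0.0646 0.0855]
```

```bash
python3 -c "
from station import ctrl
print(ctrl.hand_in())"
```

```text
the job is handed in; nothing more can be done
None
```

The job is handed in, with no verdict shown. The gauge lies flush and left-level, eased in with a second nudge that may have moved the slab about 1 mm. The scraper crossed about 20 cm up (tallest jar 12 cm) and is held still, upright and square, about 11 mm above the slab and within about 1 mm of the gauge's right end.

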